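# Lay the standing serving board on the drying mat

### The job

Tip the standing wooden board over, where it stands, by pushing near its top so that it falls flat towards the ribbed drying mat, then push its near end until the whole board lies on the mat. Only push it lightly: do not grip or lift it, do not shove it along while it is still standing, and leave the bowl, the cup and the soap bottle as they are. Finish with the hand away from everything.

Things in the scene. Friction and masses are not known exactly. Their poses are not given: they have to be found in the camera images.
- board: plain rectangular wooden serving board, 120 mm wide (its x), 26 mm thick (its y), 180 mm tall (its z), 0.26 to 0.52 kg, loose, standing on its 120 x 26 mm end on the counter (z = 0) between the mat and the tray. Its broad faces (local +y, -y) look at the mat and the tray; the mat may be on either side. Origin: centre of the end it stands on (foot end)
- board_centre (a point): centre of the wooden board. About 25 mm of push, 150 mm up, overbalances the board; it then falls by itself, turning about its lower edge, and ends lying with its foot end about where it stood and up to 60 mm short of the mat
- foot_a (a point): corner of the wooden board: foot end, local -x side, mid thickness
- foot_b (a point): corner of the wooden board: foot end, local +x side, mid thickness
- top_a (a point): corner of the wooden board: top end, local -x side, mid thickness
- top_b (a point): corner of the wooden board: top end, local +x side, mid thickness
- mat: dark ribbed rubber drying mat, fixed flat on the counter, 200 mm (its x) by 260 mm (its y, pointing towards or away from the board) by 4 mm thick. Origin: centre of its underside; its near edge is 30 to 60 mm from the standing board's face
- tray: light wooden serving tray, fixed, 180 mm (x) by 220 mm (y), rim 16 mm high, on the board's other side, its near edge 45 to 80 mm from the board's face. Origin: centre of its underside. The bowl and the cup stand in it
- bowl: white ceramic bowl, 84 mm across, 42 mm high, loose in the tray. Origin: centre of its underside. Leave alone
- cup: white ceramic cup without handle, 66 mm across, 65 mm high, loose in the tray. Origin: centre of its underside. Leave alone
- soap: yellow dish-soap bottle with white cap, 54 mm across, 130 mm high, loose, standing on the counter beside the mat on the side away from the robot. Origin: centre of its underside. Leave alone

How it is judged (in metres and radians):
On the way:
1. the board has been tipped over and lies with its top end over the mat (angle between board's own z axis and vertical above 1.4 rad and height (world z) of board_centre below 0.03 m and x of top_a in the frame of mat between -0.12 and 0.12 m and y of top_a in the frame of mat between -0.133 and 0.133 m and x of top_b in the frame of mat between -0.12 and 0.12 m and y of top_b in the frame of mat between -0.133 and 0.133 m), for 0.2 s.
At the end, for the whole second after the job is handed in: The board lies flat and still on the drying mat, all four of its corners within the mat's outline (3 mm allowed); bowl, cup and soap bottle upright and within 15 mm of where they were (x of foot_a in the frame of mat between -0.103 and 0.103 m and y of foot_a in the frame of mat between -0.133 and 0.133 m and x of foot_b in the frame of mat between -0.103 and 0.103 m and y of foot_b in the frame of mat between -0.133 and 0.133 m and x of top_a in the frame of mat between -0.103 and 0.103 m and y of top_a in the frame of mat between -0.133 and 0.133 m and x of top_b in the frame of mat between -0.103 and 0.103 m and y of top_b in the frame of mat between -0.133 and 0.133 m and height (world z) of board_centre below 0.025 m and angle between board's own z axis and vertical between 1.5 and 1.64 rad and linear speed of board below 0.02 m/s and distance of each of bowl, cup, soap from where it was at the start of the episode below 0.015 m and angle between each of bowl, cup, soap's own z axis and vertical below 0.15 rad); the robot touches nothing.
It fails at once if the board is lifted: its foot end rises more than 45 mm, or its centre more than 20 mm above its standing height (height (world z) of each of foot_a, foot_b above 0.045 m or height (world z) of board_centre above 0.11 m).
It fails at once if the board is gripped or pushed hard: more than 30 N between fingers and board (contact force between the fingers and board above 30 N).
It fails at once if the board is shoved along more than 25 mm while still standing (angle between board's own z axis and vertical below 0.3 rad and distance of board from where it was at the start of the episode above 0.025 m).
It fails at once if the bowl, the cup or the soap bottle is moved more than 15 mm or tipped (distance of any of bowl, cup, soap from where it was at the start of the episode above 0.015 m or angle between any of bowl, cup, soap's own z axis and vertical above 0.15 rad).
It also fails if it takes over 42 s, if anything falls off the work surface, if the arm or the gripper's body presses on something with over 40 N, if the wrist force passes 120 N, or if a joint passes its speed limit or range.

### The arm

A 6-joint arm with a two-finger parallel gripper is mounted at the origin on the work surface. World frame = base frame: x ahead of the robot, y to its left, z up, the work surface at z = 0. Lengths are in m, angles in degrees, forces in N, time in s.
With the tool pointing down it reaches from about 0.35 to 0.875 m from the base axis. Payload 4.2 kg.
Tool frame: the origin (TCP) lies midway between the tips of the shut fingers; the grasp point (between the pads) lies 19 mm behind it; z points along the fingers, y is the line along which they close (so a half turn about z gives the same grasp; the last joint's range is limited). The gripper opens to 87 mm and grips with 3 to 60 N. Pads are 19 mm wide; open, the fingers measure 117 mm over their backs; the gripper's body (75 mm by 190 mm) begins 51 mm behind the grasp point.
Start: joints at [-60.183, 22.042, 0.453, 0, -68.411, -14.817], TCP at [0.162, -0.604, 0.223] pointing down, gripper open.
Joint ranges: [-179.83, 179.83], [-69.29, 118.12], [-61.27, 80.66], [-181.25, 117.63], [-171.15, -9.14], [-177.46, 177.46]. Speed limits (degrees/s): [159.86, 159.86, 180, 180, 180, 180].

### API

Orientations are given as a 3x3 rotation matrix whose columns are the frame's x, y, z axes.
In Python, from station import r gives the robot as it stands.
- The arm moves only by the tool step_hand, called after ">>>" as name(argument=value, ...), one argument or row to a line, values as JSON. Schema: {"type":"object","properties":{"ticks":{"type":"array","items":{"type":"object","properties":{"aperture":{"type":"number"},"trans":{"type":"array","items":{"type":"number"},"minItems":3,"maxItems":3},"rot":{"type":"array","items":{"type":"number"},"minItems":3,"maxItems":3}},"additionalProperties":false,"required":["aperture"]},"minItems":1,"maxItems":8},"only":{"type":"string"},"quiet":{"type":"boolean"},"lines":{"type":"string"}},"required":["ticks"],"additionalProperties":false}. ticks is a list of rows, 1 to 8 of them, each an object with the fields aperture (the opening from 0.0 (shut) to 1.0 (fully open)), trans (a list: dx, dy, dz in a scale on which 1.0 is 0.5 m), rot (a list: a rotation vector rx, ry, rz in a scale on which 1.0 is 180 degrees); a field left out counts as zero (the opening has to be given); each row is the pose to reach, as a shift and turn from the pose commanded when the call began, along the tool's axes at that moment; what a row does not reach only later rows make up. A row lasts 1/10 s, in which the tool goes at most 0.05 m and 8.59 degrees, less where a joint would pass 70% of its speed; a pose out of reach is approached as far as the arm can. The fingers move at their own pace and stop on an object; the grip force is fixed at half the most. Time passes only in rows, so rows that do not move let the fingers close. The tool returns the time, the measured TCP pose, the force, the opening and the grip force at its end. only (a regular expression) keeps the lines of the reply that match it, lines (a string "A,B") keeps lines A to B, and quiet returns only ok. A shift or turn number past 1, either way, is cut back to 1. Input that does not fit is refused with a message, and nothing moves.
- r.sense(): the state, without advancing time (a new reading comes with each control period).
- r.capture(name): name is "scene" or "top"; returns a dict with "pixels" (480x640x3 uint8, red, green, blue), "z_map" (480x640 float32, m along the optical axis (not along the pixel's ray), 0 where there is no reading), "K" (3x3 intrinsics, pixels), "distortion" ([k1, k2, p1, p2, k3] as OpenCV has them; the pictures are not rectified), "world_from_camera" (4x4, takes a point from camera to world coordinates). Camera axes: x right, y up, looking along -z (the intrinsics and any distortion apply to the point x, -y, -z); pixel columns grow to the right and rows downward; lengths in m; the calibration is good to about 2 mm. A picture is of the moment at which its call begins.
- r.finish_job(): hands the job in; it is judged then, once.
The state is a dict: "time_s": time; "joints": joint angles; "joint_velocities": joint speeds; "effort": joint torques, N m; "tcp_pos": TCP position; "ee_rot": TCP orientation; "wrist_force": force on the tool from outside, world axes, zero at the start; "moment": the same for the moment, N m; "gripper_width": opening from 0.0 (shut) to 1.0 (fully open); "gripper_force": force on a finger pad.
Only numpy, scipy, OpenCV 4.12 (cv2) and the standard library are available. Lean on these libraries where they do the work, as an engineer would, in place of code of your own. Each camera call takes 0.05 s, during which the arm holds its last target. There are 200 camera calls.

## Working session

There is one attempt and no reset: what is moved stays moved. The work goes in short steps, Python scripts to look and compute and a tool call to move; the robot and the scene stay as the last step left them, time stands still between calls to the robot, and variables do not carry over. Pictures are saved under pics/ and viewed, at most 10 in all, crops included, and the job is handed in when it is done.

```bash
ls; mkdir -p pics; cat > h.py <<'E'
import numpy as np, cv2
from station import r
def cap(n):
    c=r.capture(n); return c
def pts(c):
    K=np.array(c["K"]);d=np.array(c["distortion"],float);T=np.array(c["world_from_camera"])
    h,w=c["z_map"].shape
    u,v=np.meshgrid(np.arange(w),np.arange(h))
    p=cv2.undistortPoints(np.stack([u,v],-1).reshape(-1,1,2).astype(float),K,d).reshape(h,w,2)
    z=c["z_map"]
    P=np.stack([p[...,0]*z,-p[...,1]*z,-z],-1)
    W=P@T[:3,:3].T+T[:3,3]; W[z==0]=np.nan
    return W
E
python3 - <<'E'
from h import *
s=r.sense();print(s["time_s"],s["tcp_pos"],s["ee_rot"])
ims=[]
for n in("scene","top"):
    c=cap(n);np.savez(n+"0.npz",**c);cv2.imwrite(f"pics/{n}0.png",c["pixels"][...,::-1]);print(np.round(c["world_from_camera"],3).tolist())
E
```

```text
pics
station.py
0.0 [ 0.16163982 -0.60310568  0.2214354 ] [[-9.65969167e-01 -2.58656368e-01 -6.72635289e-04]
 [-2.58657223e-01  9.65966851e-01  2.11734265e-03]
 [ 1.02079232e-04  2.21926969e-03 -9.99997532e-01]]
[[0.237, -0.765, 0.6, 1.12], [0.972, 0.18, -0.154, -0.091], [0.009, 0.619, 0.785, 0.881], [0.0, 0.0, 0.0, 1.0]]
[[-0.015, 0.986, -0.168, 0.397], [-1.0, -0.015, 0.001, 0.04], [-0.002, 0.168, 0.986, 1.242], [0.0, 0.0, 0.0, 1.0]]
```

View pics/scene0.png

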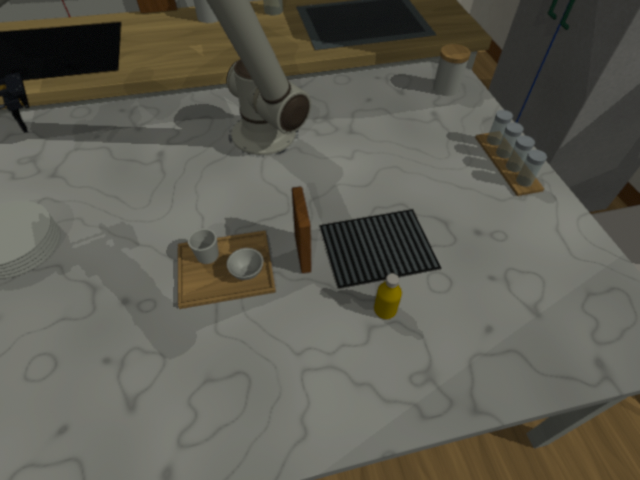

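View pics/top0.png

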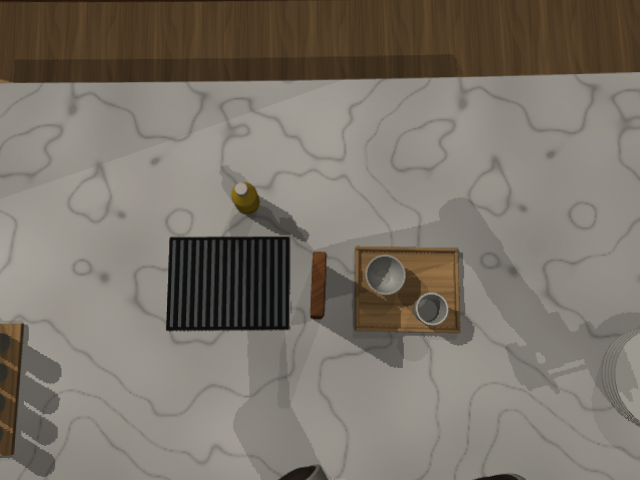

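The top view shows the mat at (168–290, 237–330), the board at (318, 285), the tray at (355–459, 247–332) with the bowl at (385, 274) and the cup at (432, 309), and the soap at (245, 197). Image right is world -y, so the board has to fall towards +y.

```bash
cat >> h.py <<'E'
def board_mask(c):
    hsv=cv2.cvtColor(c["pixels"],cv2.COLOR_RGB2HSV)
    return (hsv[...,0]<16)&(hsv[...,1]>140)&(hsv[...,2]>40)
E
python3 - <<'E'
from h import *
def rect(n,P):
    b=cv2.minAreaRect(P[:,:2].astype(np.float32)*1000)
    print(n,len(P),np.round(b[0],1),np.round(b[1],1),round(b[2],1),"z",np.round(np.nanpercentile(P[:,2],[5,50,95]),3))
for n in("top","scene"):
    c=dict(np.load(n+"0.npz"));W=pts(c);x=c["pixels"].astype(int)
    roi=(W[...,0]>.25)&(W[...,0]<.8)&(W[...,1]>-.35)&(W[...,1]<.42)&np.isfinite(W[...,2])
    dark=(roi&(x.max(-1)<60)&(W[...,2]<.012)&(W[...,1]>.02)).astype(np.uint8)
    dark=cv2.morphologyEx(dark,cv2.MORPH_CLOSE,np.ones((7,7)))
    dark=cv2.morphologyEx(dark,cv2.MORPH_OPEN,np.ones((9,9)))
    k,l,st,_=cv2.connectedComponentsWithStats(dark);i=1+st[1:,4].argmax()
    rect(n+" mat",W[(l==i)&roi])
    near=roi&(W[...,1]>-.1)&(W[...,1]<.12)
    rect(n+" boardtop",W[near&(W[...,2]>.17)&(W[...,2]<.19)])
    rect(n+" board all",W[near&(W[...,2]>.025)&(W[...,2]<.19)])
    t=roi&(W[...,1]<-.05)
    rect(n+" tray obj>25mm",W[t&(W[...,2]>.025)]);rect(n+" tray>8",W[t&(W[...,2]>.008)])
    rect(n+" cup rim",W[t&(W[...,2]>.055)&(W[...,2]<.075)])
    rect(n+" soap",W[roi&(W[...,1]>.1)&(W[...,2]>.03)])
    m=board_mask(c)&near; print(m.sum()); rect(n+" colour",W[m&(W[...,2]>.17)])
E
```

```text
top mat 11243 [508.7 212.4] [262.4 200. ] 89.3 z [0.001 0.005 0.009]
top boardtop 905 [489.6  20.8] [ 26.  120.1] 86.7 z [0.177 0.18  0.184]
top board all 1129 [490.  -32.1] [122.9 138.4] 1.4 z [0.034 0.18  0.183]
top tray obj>25mm 1438 [ 415.4 -168. ] [295.9 148.9] 7.8 z [0.027 0.049 0.684]
top tray>8 6783 [ 526.2 -198.4] [525.9 289.5] 1.6 z [0.008 0.013 0.072]
top cup rim 264 [ 487.  -166.4] [181.6  63.7] 43.6 z [0.057 0.071 0.074]
top soap 656 [682.4 170.1] [49.8 54.3] 26.9 z [0.043 0.091 0.131]
816
top colour 814 [487.7  22. ] [ 23.8 115.8] 86.7 z [0.177 0.18  0.184]
scene mat 6429 [513.6 210.3] [259.5 217.9] 89.6 z [0.    0.003 0.006]
scene boardtop 508 [489.4  21.4] [ 26.2 119.7] 86.7 z [0.175 0.179 0.181]
scene board all 1301 [490.2 -31.5] [121.2 137.8] 0.6 z [0.032 0.142 0.18 ]
scene tray obj>25mm 1255 [ 485.9 -163.5] [188.   83.6] 55.0 z [0.027 0.046 0.071]
scene tray>8 3588 [ 488.3 -169.2] [219.7 183.3] 88.1 z [0.008 0.015 0.066]
scene cup rim 343 [ 444.2 -208.8] [62.9 65.6] 81.3 z [0.056 0.067 0.073]
scene soap 782 [689.  167.7] [52.7 44.7] 53.7 z [0.037 0.086 0.13 ]
732
scene colour 348 [490.8  19.6] [ 22.7 116.6] 86.7 z [0.175 0.179 0.181]
```

```bash
cat >> h.py <<'E'
from scipy.spatial.transform import Rotation as Ro
def plan(p,yaw=-3.3+180):
    s=r.sense();R=np.array(s["ee_rot"])
    a=np.deg2rad(yaw);y=np.array([np.cos(a),np.sin(a),0]);z=np.array([0,0,-1.]);T=np.stack([np.cross(y,z),y,z],1)
    print("t",s["time_s"],"tcp",np.round(s["tcp_pos"],4),"F",np.round(s["wrist_force"],1),"shift",np.round(R.T@(np.array(p)-s["tcp_pos"]),4),"rot",np.round(Ro.from_matrix(R.T@T).as_rotvec(degrees=True),2))
E
python3 -c "
from h import *
plan([.4866,-.029,.2214])"
```

```text
t 0.1 tcp [ 0.1616 -0.6032  0.2216] F [-0.1  0.5  0.1] shift [-0.4624  0.4706  0.001 ] rot [ 1.000e-01  6.000e-02 -7.171e+01]
```

Careful with the scale: shifts go in shares of 0.5 m and turns go in shares of 180 degrees. That gives: -0.24 m / 0.5 = -0.48, -0.21 m / 0.5 = -0.42, -36 degrees / 180 = -0.2.

>>> step_hand(
  ticks=[
    {"aperture": 0.6, "trans": [-0.06, 0.06, 0], "rot": [0, 0, -0.025]},
    {"aperture": 0.6, "trans": [-0.12, 0.12, 0], "rot": [0, 0, -0.05]},
    {"aperture": 0.6, "trans": [-0.18, 0.18, 0], "rot": [0, 0, -0.075]},
    {"aperture": 0.6, "trans": [-0.24, 0.24, 0], "rot": [0, 0, -0.1]},
    {"aperture": 0.6, "trans": [-0.3, 0.3, 0], "rot": [0, 0, -0.125]},
    {"aperture": 0.6, "trans": [-0.36, 0.36, 0], "rot": [0, 0, -0.15]},
    {"aperture": 0.6, "trans": [-0.42, 0.42, 0], "rot": [0, 0, -0.175]},
    {"aperture": 0.6, "trans": [-0.48, 0.48, 0], "rot": [0, 0, -0.2]},
  ],
)

```text
time_s: 0.9
tcp_pos: [0.3318, -0.308, 0.2223]
ee_rot: [[-0.627, -0.779, -0.0], [-0.779, 0.627, 0.0], [-0.0, 0.0, -1.0]]
wrist_force: [0.5, -0.4, -0.1]
gripper_width: 0.603
gripper_force: 0.0
```

```bash
python3 -c "
from h import *
plan([.4866,-.029,.2214])"
```

```text
t 0.9 tcp [ 0.3318 -0.308   0.2223] F [ 0.5 -0.4 -0.1] shift [-0.3145  0.0543  0.001 ] rot [ 2.000e-02  1.000e-02 -3.553e+01]
```

Converted, -0.31 m / 0.5 = -0.62, -0.24 m / 0.5 = -0.48, -35.5 degrees / 180 = -0.1972.

>>> step_hand(
  ticks=[
    {"aperture": 0.6, "trans": [-0.08, 0.014, 0], "rot": [0, 0, -0.0278]},
    {"aperture": 0.6, "trans": [-0.16, 0.028, 0], "rot": [0, 0, -0.0556]},
    {"aperture": 0.6, "trans": [-0.24, 0.042, 0], "rot": [0, 0, -0.0833]},
    {"aperture": 0.6, "trans": [-0.32, 0.056, 0], "rot": [0, 0, -0.1111]},
    {"aperture": 0.6, "trans": [-0.4, 0.07, 0], "rot": [0, 0, -0.1389]},
    {"aperture": 0.6, "trans": [-0.48, 0.082, 0], "rot": [0, 0, -0.1667]},
    {"aperture": 0.6, "trans": [-0.56, 0.096, 0], "rot": [0, 0, -0.1972]},
    {"aperture": 0.6, "trans": [-0.62, 0.108, 0], "rot": [0, 0, -0.1972]},
  ],
)

```text
time_s: 1.7
tcp_pos: [0.4853, -0.0328, 0.2222]
ee_rot: [[-0.058, -0.998, -0.0], [-0.998, 0.058, 0.0], [-0.0, 0.0, -1.0]]
wrist_force: [0.9, -0.6, -0.6]
gripper_width: 0.598
gripper_force: 0.0
```

```bash
python3 -c "
from h import *
plan([.4866,-.029,.15])"
```

```text
t 1.7 tcp [ 0.4853 -0.0328  0.2222] F [ 0.9 -0.6 -0.6] shift [-0.0038 -0.0011  0.0722] rot [ 0.02  0.   -0.03]
```

Converted, 0.072 m / 0.5 = 0.144, 0.06 m / 0.5 = 0.12.

>>> step_hand(
  ticks=[
    {"aperture": 0.6, "trans": [0, 0, 0.04]},
    {"aperture": 0.6, "trans": [0, 0, 0.08]},
    {"aperture": 0.6, "trans": [0, 0, 0.12]},
    {"aperture": 0.6, "trans": [0, 0, 0.144]},
    {"aperture": 0.6, "trans": [-0.016, 0, 0.144]},
    {"aperture": 0.6, "trans": [-0.032, 0, 0.144]},
    {"aperture": 0.6, "trans": [-0.04, 0, 0.144]},
    {"aperture": 0.6, "trans": [-0.048, 0, 0.144]},
  ],
)

```text
time_s: 2.5
tcp_pos: [0.4866, -0.0101, 0.1514]
ee_rot: [[-0.06, -0.998, 0.002], [-0.998, 0.06, 0.0], [-0.001, -0.002, -1.0]]
wrist_force: [-0.9, -0.3, 1.3]
gripper_width: 0.598
gripper_force: 0.0
```

>>> step_hand(
  ticks=[
    {"aperture": 0.6, "trans": [-0.008, 0, 0]},
    {"aperture": 0.6, "trans": [-0.016, 0, 0]},
    {"aperture": 0.6, "trans": [-0.024, 0, 0]},
    {"aperture": 0.6, "trans": [-0.032, 0, 0]},
    {"aperture": 0.6, "trans": [-0.04, 0, 0]},
    {"aperture": 0.6, "trans": [-0.048, 0, 0]},
  ],
)

```text
time_s: 3.1
tcp_pos: [0.4875, 0.0134, 0.1505]
ee_rot: [[-0.061, -0.998, -0.0], [-0.998, 0.061, 0.0], [-0.0, 0.0, -1.0]]
wrist_force: [-0.3, 0.4, -0.1]
gripper_width: 0.594
gripper_force: 0.0
```

```bash
python3 - <<'E'
from h import *
for n in("scene",):
    c=cap(n);cv2.imwrite(f"pics/{n}1.png",c["pixels"][...,::-1][100:350,150:480])
E
```

```text
(no output)
```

View pics/scene1.png

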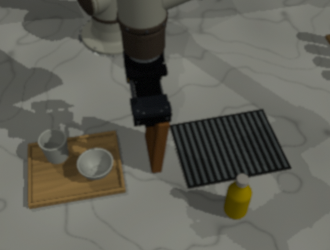

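The crop shows the board starting to lean towards the mat, with its top at about (155, 125) under the gripper. I'll keep pushing.

Converted, -0.024 m / 0.5 = -0.048, -0.02 m / 0.5 = -0.04.

>>> step_hand(
  ticks=[
    {"aperture": 0.6, "trans": [-0.008, 0, 0]},
    {"aperture": 0.6, "trans": [-0.016, 0, 0]},
    {"aperture": 0.6, "trans": [-0.024, 0, 0]},
    {"aperture": 0.6, "trans": [-0.032, 0, 0]},
    {"aperture": 0.6, "trans": [-0.04, 0, 0]},
    {"aperture": 0.6, "trans": [-0.048, 0, 0]},
    {"aperture": 0.6, "trans": [-0.048, 0, 0]},
    {"aperture": 0.6, "trans": [-0.048, 0, 0]},
  ],
)

```text
time_s: 3.95
tcp_pos: [0.489, 0.0371, 0.1505]
ee_rot: [[-0.061, -0.998, -0.0], [-0.998, 0.061, -0.0], [0.0, 0.0, -1.0]]
wrist_force: [-0.5, 0.6, 0.3]
gripper_width: 0.598
gripper_force: 0.0
```

```bash
python3 - <<'E'
from h import *
c=cap("scene");cv2.imwrite("pics/scene2.png",c["pixels"][...,::-1][100:350,150:480])
E
```

```text
(no output)
```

View pics/scene2.png

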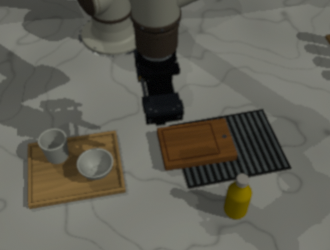

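The board has fallen flat, from crop (158, 125) to (238, 165). Its top end is on the mat and its near end is just short of it. I'll back off and measure.

Converted, 0.06 m / 0.5 = 0.12, 0.045 m / 0.5 = 0.09.

>>> step_hand(
  ticks=[
    {"aperture": 0.6, "trans": [0.03, 0, 0]},
    {"aperture": 0.6, "trans": [0.06, 0, 0]},
    {"aperture": 0.6, "trans": [0.09, 0, 0]},
    {"aperture": 0.6, "trans": [0.12, 0, 0]},
    {"aperture": 0.6, "trans": [0.12, 0, 0]},
  ],
)

```text
time_s: 4.5
tcp_pos: [0.4847, -0.0251, 0.1505]
ee_rot: [[-0.064, -0.998, -0.001], [-0.998, 0.064, -0.0], [0.0, 0.001, -1.0]]
wrist_force: [-0.1, 0.1, -0.2]
gripper_width: 0.601
gripper_force: 0.0
```

```bash
cat >> h.py <<'E'
def board(c):
    W=pts(c);m=board_mask(c)&(W[...,2]>.018)&(W[...,2]<.045)&(W[...,0]>.36)&(W[...,0]<.66)&(W[...,1]>-.03)&(W[...,1]<.4)
    m=cv2.morphologyEx(m.astype(np.uint8),cv2.MORPH_OPEN,np.ones((3,3)))>0
    P=W[m];b=cv2.minAreaRect(P[:,:2].astype(np.float32)*1000)
    print(len(P),np.round(b[0],1),np.round(b[1],1),round(b[2],2),"z",np.round(np.percentile(P[:,2],[5,50,95]),3),np.round(cv2.boxPoints(b)).tolist())
E
python3 - <<'E'
from h import *
for n in("scene","top"): board(cap(n))
plan([.487,.0,.15])
E
```

```text
1871 [493.2 130. ] [178.5 123.7] 87.28 z [0.026 0.029 0.031] [[427.0, 44.0], [551.0, 38.0], [559.0, 216.0], [436.0, 222.0]]
375 [506.8 123.9] [208.3  62.2] 59.66 z [0.026 0.031 0.035] [[427.0, 50.0], [481.0, 18.0], [586.0, 198.0], [533.0, 229.0]]
t 4.6 tcp [ 0.4852 -0.0238  0.1506] F [ 0.2  0.2 -0.6] shift [-0.0239 -0.0003  0.0006] rot [-0.   0.  -0.3]
```

Converted, 0.136 m / 0.5 = 0.272, 0.13 m / 0.5 = 0.26.

>>> step_hand(
  ticks=[
    {"aperture": 0.6, "trans": [0, 0, 0.06]},
    {"aperture": 0.6, "trans": [0, 0, 0.12]},
    {"aperture": 0.6, "trans": [0, 0, 0.18]},
    {"aperture": 0.6, "trans": [0, 0, 0.23]},
    {"aperture": 0.6, "trans": [0, 0, 0.26]},
    {"aperture": 0.6, "trans": [0, 0, 0.272]},
    {"aperture": 0.6, "trans": [-0.02, 0, 0.272]},
    {"aperture": 0.6, "trans": [-0.04, 0, 0.272]},
  ],
)

```text
time_s: 5.4
tcp_pos: [0.4874, -0.002, 0.0153]
ee_rot: [[-0.061, -0.998, 0.002], [-0.998, 0.061, 0.0], [-0.0, -0.002, -1.0]]
wrist_force: [-0.1, -0.0, 0.4]
gripper_width: 0.596
gripper_force: 0.0
```

Converted, -0.04 m / 0.5 = -0.08, -0.035 m / 0.5 = -0.07.

>>> step_hand(
  ticks=[
    {"aperture": 0.6, "trans": [-0.01, 0, 0]},
    {"aperture": 0.6, "trans": [-0.02, 0, 0]},
    {"aperture": 0.6, "trans": [-0.03, 0, 0]},
    {"aperture": 0.6, "trans": [-0.04, 0, 0]},
    {"aperture": 0.6, "trans": [-0.05, 0, 0]},
    {"aperture": 0.6, "trans": [-0.06, 0, 0]},
    {"aperture": 0.6, "trans": [-0.07, 0, 0]},
    {"aperture": 0.6, "trans": [-0.08, 0, 0]},
  ],
)

```text
time_s: 6.2
tcp_pos: [0.4883, 0.0366, 0.0145]
ee_rot: [[-0.061, -0.998, -0.002], [-0.998, 0.061, -0.001], [0.001, 0.002, -1.0]]
wrist_force: [-0.3, -3.8, 2.0]
gripper_width: 0.602
gripper_force: 1.8
```

>>> step_hand(
  ticks=[
    {"aperture": 0.6, "trans": [-0.01, 0, 0]},
    {"aperture": 0.6, "trans": [-0.02, 0, 0]},
    {"aperture": 0.6, "trans": [-0.03, 0, 0]},
    {"aperture": 0.6, "trans": [-0.04, 0, 0]},
    {"aperture": 0.6, "trans": [-0.05, 0, 0]},
    {"aperture": 0.6, "trans": [-0.06, 0, 0]},
    {"aperture": 0.6, "trans": [-0.07, 0, 0]},
    {"aperture": 0.6, "trans": [-0.08, 0, 0]},
  ],
)

```text
time_s: 7.0
tcp_pos: [0.4914, 0.0774, 0.0145]
ee_rot: [[-0.061, -0.998, -0.0], [-0.998, 0.061, 0.0], [-0.0, 0.0, -1.0]]
wrist_force: [0.1, -1.9, -1.5]
gripper_width: 0.599
gripper_force: 1.1
```

```bash
python3 - <<'E'
from h import *
c=cap("scene");board(c);cv2.imwrite("pics/scene3.png",c["pixels"][...,::-1][100:350,150:480])
E
```

```text
1385 [500.4 193.2] [148.  122.1] 85.19 z [0.026 0.029 0.031] [[433.0, 125.0], [555.0, 114.0], [567.0, 262.0], [446.0, 272.0]]
```

View pics/scene3.png

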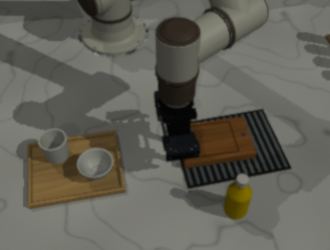

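The board slides straight (crop top end at (258, 140)). Its top edge is at y≈0.267, which puts the foot near 0.088, so it needs about 34 mm more. Then I'll retreat and lift.

Converted, -0.033 m / 0.5 = -0.066, -0.03 m / 0.5 = -0.06.

>>> step_hand(
  ticks=[
    {"aperture": 0.6, "trans": [-0.01, 0, 0]},
    {"aperture": 0.6, "trans": [-0.02, 0, 0]},
    {"aperture": 0.6, "trans": [-0.03, 0, 0]},
    {"aperture": 0.6, "trans": [-0.04, 0, 0]},
    {"aperture": 0.6, "trans": [-0.05, 0, 0]},
    {"aperture": 0.6, "trans": [-0.06, 0, 0]},
    {"aperture": 0.6, "trans": [-0.066, 0, 0]},
    {"aperture": 0.6, "trans": [-0.066, 0, 0]},
  ],
)

```text
time_s: 7.85
tcp_pos: [0.4938, 0.1107, 0.0146]
ee_rot: [[-0.061, -0.998, 0.001], [-0.998, 0.061, 0.001], [-0.001, -0.001, -1.0]]
wrist_force: [0.2, -0.6, 0.2]
gripper_width: 0.6
gripper_force: 0.1
```

>>> step_hand(
  ticks=[
    {"aperture": 0.6, "trans": [0.02, 0, 0]},
    {"aperture": 0.6, "trans": [0.06, 0, 0]},
    {"aperture": 0.6, "trans": [0.12, 0, 0]},
    {"aperture": 0.6, "trans": [0.16, 0, -0.04]},
    {"aperture": 0.6, "trans": [0.16, 0, -0.12]},
    {"aperture": 0.6, "trans": [0.16, 0, -0.2]},
    {"aperture": 0.6, "trans": [0.16, 0, -0.28]},
    {"aperture": 0.6, "trans": [0.16, 0, -0.28]},
  ],
)

```text
time_s: 8.65
tcp_pos: [0.4926, 0.0306, 0.1606]
ee_rot: [[-0.061, -0.998, 0.014], [-0.998, 0.061, 0.004], [-0.005, -0.013, -1.0]]
wrist_force: [0.2, -0.2, 0.3]
gripper_width: 0.599
gripper_force: 0.0
```

```bash
python3 - <<'E'
from h import *
c=cap("scene");board(c);cv2.imwrite("pics/scene4.png",c["pixels"][...,::-1][100:350,150:480])
E
```

```text
1860 [499.9 210.6] [177.3 122. ] 86.73 z [0.026 0.029 0.031] [[434.0, 126.0], [556.0, 119.0], [566.0, 296.0], [444.0, 303.0]]
```

View pics/scene4.png

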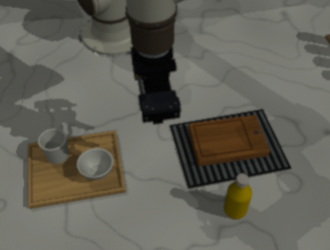

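The board lies centred on the mat: corners at x 0.434–0.566 and y 0.119–0.303, inside the mat's x 0.409–0.609 and y 0.081–0.343. The soap, bowl and cup haven't moved, and the hand is clear.

>>> step_hand(
  ticks=[
    {"aperture": 0.6},
    {"aperture": 0.6},
    {"aperture": 0.6},
  ],
)

```text
time_s: 9.0
tcp_pos: [0.4879, 0.0297, 0.1532]
ee_rot: [[-0.061, -0.998, -0.003], [-0.998, 0.061, -0.001], [0.001, 0.003, -1.0]]
wrist_force: [1.2, -0.4, -0.6]
gripper_width: 0.604
gripper_force: 0.0
```

```bash
python3 -c "
from station import r
print(r.finish_job())"
```

```text
the job is handed in; nothing more can be done
None
```

I tipped the board onto the mat and pushed it fully inside the mat's outline, with the bowl, cup and soap bottle left where they were and the hand clear; I handed the job in at about 9 s, and no verdict was returned.

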